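Find the specimen chuck that fits the keyed saw spindle

ROBOT

A 6-joint arm with a two-finger parallel gripper is mounted at the origin on a cart in front of the work surface, level with it; the furniture and walls round the work are solid. World frame = base frame: x ahead of the robot, y to its left, z up, the work surface at z = 0. Lengths are in m, angles in rad, forces in N, time in s.
With the tool pointing down it reaches from about 0.3 to 0.875 m from the base axis. Payload 6.4 kg.
Tool frame: the origin (TCP) lies where the fingers leave the gripper's body, on its centre line; the fingertips stand 73 mm ahead of it and the grasp point (between the pads) lies 54 mm ahead of it; z points along the fingers, y is the line along which they close (so a half turn about z gives the same grasp; the last joint's range is limited). The gripper opens to 85 mm and grips with 20 to 120 N. Pads are 22 mm wide; open, the fingers measure 114 mm over their backs; the gripper's body (76 mm by 85 mm) begins 54 mm behind the grasp point. The pads swing forward as they close: fully open they stand 13 mm farther back than shut.
Start: joints at [1.018, 0.181, 1.607, -0, 1.354, -0.206], TCP at [0.195, 0.541, 0.304] pointing down, gripper open.
Joint ranges: [-2.99, 2.99], [-0.89, 2.07], [0.3, 2.58], [-1.14, 4.28], [0, 2.63], [-3.12, 3.12]. Speed limits (rad/s): [2.57, 2.57, 3.01, 3.14, 3.14, 3.14].

INTERFACE

Orientations are given as a unit quaternion [w, x, y, z].
In Python, from bench import ctrl gives the robot as it stands.
- The arm moves only by the tool carry_out, never from a script. Its argument "steps" is one flat list of numbers, 7 for each row, row after row: the shift along the tool's x, y, z in m, then the turn, a rotation vector about the tool's x, y, z in rad, then the opening, from 0 (shut) to 1 (fully open). In form: [dx, dy, dz, wx, wy, wz, claw, dx, dy, dz, wx, wy, wz, claw, ...]. A call has 1 to 20 rows; each row is the pose to reach, as a shift and turn from the pose commanded when the call began, along the tool's axes at that moment; what a row does not reach only later rows make up. A row lasts 1/10 s, in which the tool goes at most 50 mm and 8.59 degrees, less where a joint would pass 70% of its speed; a pose out of reach is approached as far as the arm can. A call with a gripper value outside its range is refused whole. The fingers move at their own pace and stop on an object; the grip force is fixed at half the most. Time passes only in rows, so rows that repeat a pose let the fingers close. It gives the time, the measured TCP pose, the force, the opening and the grip force at its end, in the units of the state.
- ctrl.get_obs(): the state, without advancing time (a new reading comes with each control period).
- ctrl.camera(name): name is "scene" or "top" or "wrist"; returns the picture (400x640x3 uint8, red, green, blue); there is no depth.
- ctrl.camera_params(name): a dict with "vertical_fov" (degrees; the focal length in pixels is half the picture's height over the tangent of half this angle, whatever the lens; pixels are square), "cx", "cy" (the principal point, pixels), "cam_to_world" (4x4, takes a point from camera to world coordinates); the wrist camera has in their place "hand_eye" (4x4, takes a point from camera to tool coordinates, whose origin is the TCP and whose axes are the flange's). Camera axes: x right, y down, z forward; pixel columns grow to the right and rows downward; lengths in m; the calibration is good to about 2 mm. A picture is of the moment at which its call begins: read the wrist's pose just before it. camera_params takes no time and is no camera call.
- ctrl.hand_in(): hands the job in; it is judged then, once.
The state is a dict: "time_s": time; "q": joint angles; "dq": joint speeds; "joint_efforts": joint torques, N m; "eef_pos": TCP position; "eef_rot": TCP orientation; "wrist_force": force on the tool from outside, world axes, zero at the start; "torque": the same for the moment, N m; "opening": opening from 0.0 (shut) to 1.0 (fully open); "grasp_force": force on a finger pad.
Only numpy, scipy, OpenCV 4.12 (cv2) and the standard library are available. Lean on these libraries where they do the work, as an engineer would, in place of code of your own. Each camera call takes 0.05 s, during which the arm holds its last target. There are 200 camera calls.

TASK

One of the three look-alike specimen chucks on the bench belongs to the grey spindle head: its keyway matches the key on the spindle hidden inside. Try them by laying them flat on the bed and sliding them gently into the housing, never forcing one that stops short, and leave the one that fits pushed fully home, its front about flush with the housing. Lay the other two flat, the same way up as they are now, in the steel tray, and leave the loupe, the timer and the oil bottle where they stand.

Things in the scene. Friction and masses are not known exactly. Their poses are not given: they have to be found in the camera images.
- spindle_head: grey spindle head of a precision saw, fixed to the bench; origin on the bench under the middle of the housing's mouth, x points into the mouth (the pushing direction), z up. Base plate 215 x 110 x 10 mm, from x = -110 to +105. Housing 78.5 wide, roof top at z = 58, x from 0 to 86. The key is bruised when a chuck is pushed on with more than 60 N
- bed (a point): point on the level bed, 60 mm before the mouth and 10 mm above the bench; axes as the head's. The bed runs from 104 mm before the mouth up to it, between two steel guide strips, 8 wide and 7 high above the bed: 41.5 mm apart over the last 44 mm, from there flaring to 54 mm apart at the front end; a chuck set down askew bumps along the flare (up to about 10 N) and is straightened
- housing_mouth (a point): middle of the mouth, 28 mm above the bench; axes as the head's. The cavity is 41.5 wide, 37.5 high and ends in a shoulder 50 mm inside. A matching chuck slides on (light push, under 3 N once straight) till its rear meets the shoulder; its front then stands 2 mm outside the mouth, too deep to grip by the sides, so push its front. One that does not match stops dead with its front 30 mm outside
- spindle_tip (a point): tip of the fixed level spindle in the housing, 8 mm inside the mouth; axes as the head's. Spindle 14 thick, from the tip to the shoulder; one lengthwise key, a feather (5 wide, 5.5 high) begins 22 mm inside the mouth and runs to the shoulder, on the spindle's left, top or right side: differs from start to start and cannot be seen from above
- chuck_1_center (a point): centre (18 mm above its underside) of a loose aluminium specimen chuck: a block 52 long (x) x 40 wide (y) x 36 high, 0.11 to 0.22 kg. x points from its flat front (dark round face plate, 26 mm before this point) to its rear (26 mm behind), z up. It starts flat on the bench, x within 35 degrees of the robot's x. The sides taper in by 1.4 mm over the last 7 mm at the rear. Grip it across its width (knurled sides)
- chuck_2_center (a point): the same point of the second chuck; same size, axes and looks. In each chuck's rear opens a blind level bore, 17 wide, 45 deep, with one keyway (7.5 wide, 6 deep) beside it
- chuck_3_center (a point): the same point of the third chuck; same size, axes and looks. The three chucks differ only in the keyway's place: left of, above or right of the bore, each once; which chuck has which is not told, and cannot be seen from above or from the front. So exactly one fits the key
- steel_tray: shallow stainless tray, fixed to the bench, 175 (x) x 235 (y) mm outside; origin under its centre; flat floor 164 x 220 mm at z = 2 mm, rim 15 mm high. The two chucks that do not fit go in it
- loupe: bystander: silver loupe, 40 mm across, 36 high, origin under its centre
- timer: bystander: white timer, 60 x 70 x 23 mm, origin under its centre
- oil_bottle: bystander: small black bottle with a white cap, 28 mm across, 68 high, origin under its centre
Mind the look-alikes: they are no part of the job. Leave any orange look-alike of the part that bears chuck_3_center alone.

How it is judged:
By the outcome, as a careful person would: the job done as asked, in the order asked, and still so for the second after the job is handed in, with the robot touching nothing.
It also fails if it takes over 72 s, if anything falls off the work surface, if the arm or the gripper's body presses on something with over 40 N, if the wrist force passes 120 N, or if a joint passes its speed limit or range.

## Working session

There is one attempt and no reset: what is moved stays moved. The work goes in short steps, Python scripts to look and compute and a tool call to move; the robot and the scene stay as the last step left them, time stands still between calls to the robot, and variables do not carry over. Pictures are saved under pics/ and viewed, at most 10 in all, crops included, and the job is handed in when it is done.

Besides the shell and the picture viewer there is one more tool, called as a command line: name --argument value ..., lists and objects as JSON in quotes. carry_out: Moves the arm, as the interface text tells. Its arguments: {"type":"object","properties":{"steps":{"type":"array"}},"required":["steps"]}

```bash
mkdir -p pics; python3 - <<'E'
from bench import ctrl
import cv2,numpy as np
for n in ["top","scene"]:
    im=ctrl.camera(n); cv2.imwrite(f"pics/{n}0.png",im[:,:,::-1]); p=ctrl.camera_params(n); print(n,p)
o=ctrl.get_obs(); print(o['time_s'],o['eef_pos'],o['eef_rot'],o['wrist_force'],o['opening'])
print(ctrl.camera_params("wrist"))
E
```

```text
top {'vertical_fov': 54.739244061192736, 'cx': 321.9689988446649, 'cy': 197.68776983787657, 'cam_to_world': array([[-0.01603831, -0.99441026,  0.10435998,  0.41122093],
       [-0.99983191,  0.01687742,  0.0071624 , -0.03629578],
       [-0.00888369, -0.10422756, -0.9945138 ,  1.35085072],
       [ 0.        ,  0.        ,  0.        ,  1.        ]])}
scene {'vertical_fov': 57.96469266374213, 'cx': 316.42130636654804, 'cy': 196.98198053586046, 'cam_to_world': array([[ 0.87087443, -0.20665974,  0.44594784,  0.12888458],
       [-0.49115118, -0.33145808,  0.80554705, -0.82740683],
       [-0.01866113, -0.92055814, -0.39015954,  0.4381221 ],
       [ 0.        ,  0.        ,  0.        ,  1.        ]])}
0.1 [0.19519466 0.54045309 0.30306063] [-3.09084641e-04  1.72524244e-01  9.85004944e-01 -7.41501732e-04] [ 0.47308549 -1.03560579 -0.67148771] 0.9996034163353564
{'vertical_fov': 68.45299750366294, 'cx': 321.35849512430747, 'cy': 194.23639535952827, 'hand_eye': array([[ 2.28247645e-04, -9.63450177e-01, -2.67887486e-01,
         6.75119003e-02],
       [ 9.99999768e-01,  4.81322338e-05,  6.78921537e-04,
        -7.85759767e-04],
       [-6.41213051e-04, -2.67887579e-01,  9.63449964e-01,
        -6.91471736e-02],
       [ 0.00000000e+00,  0.00000000e+00,  0.00000000e+00,
         1.00000000e+00]])}
```

View pics/top0.png

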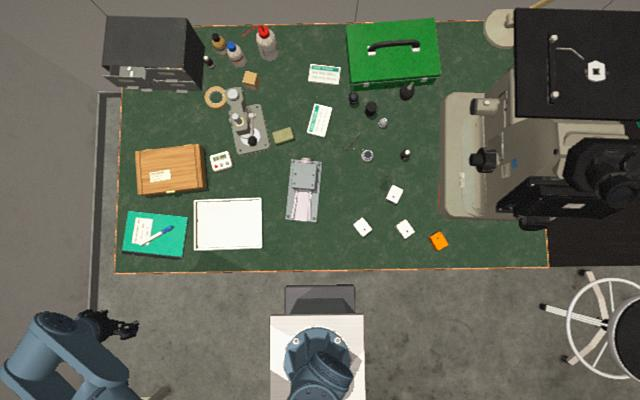

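View pics/scene0.png

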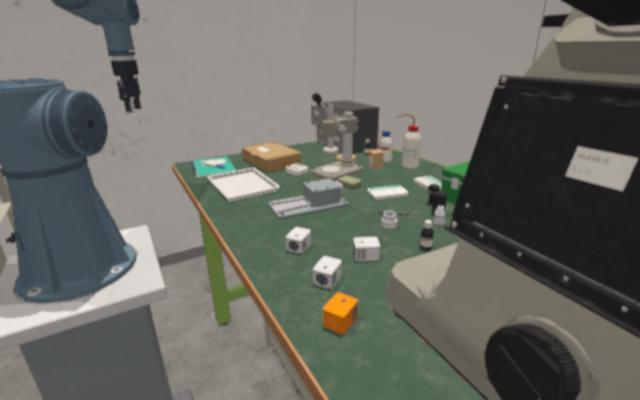

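The top view shows the white chucks near (363,227), (395,195) and (405,229), and the orange look-alike at (438,241). The head is near (303,190) with its mouth facing the robot, and the tray is near (228,223). The loupe is at (367,156), the bottle at (406,154) and the timer at (220,161). I'll compute rough poses next.

```bash
cat > h.py <<'E'
from bench import ctrl
import numpy as np,cv2
from scipy.spatial.transform import Rotation as R
def rot(q): return R.from_quat(np.r_[q[1:],q[0]])
def cam(n,o=None):
    p=ctrl.camera_params(n); f=200/np.tan(np.radians(p['vertical_fov']/2))
    if n=="wrist":
        T=np.eye(4); T[:3,:3]=rot(o['eef_rot']).as_matrix(); T[:3,3]=o['eef_pos']; M=T@p['hand_eye']
    else: M=p['cam_to_world']
    return f,p['cx'],p['cy'],M
def p2w(c,uv,z):
    f,cx,cy,M=c; uv=np.atleast_2d(uv).astype(float)
    d=np.c_[(uv[:,0]-cx)/f,(uv[:,1]-cy)/f,np.ones(len(uv))]@M[:3,:3].T
    return M[:3,3]+d*((z-M[2,3])/d[:,2])[:,None]
def w2p(c,P):
    f,cx,cy,M=c; q=(np.atleast_2d(P)-M[:3,3])@M[:3,:3]
    return np.c_[f*q[:,0]/q[:,2]+cx,f*q[:,1]/q[:,2]+cy]
def down(yaw):  # tool z down, tool x at world angle yaw
    c,s=np.cos(yaw),np.sin(yaw)
    return R.from_matrix(np.array([[c,s,0],[s,-c,0],[0,0,-1]]))
def delta(o,pos,yaw):
    r=rot(o['eef_rot']); return r.inv().apply(np.array(pos)-o['eef_pos']), (r.inv()*down(yaw)).as_rotvec()
E
python3 - <<'E'
from h import *
c=cam("top"); np.set_printoptions(precision=4,suppress=True)
for n,uv,z in [("c",(363,227),.036),("c",(395,195),.036),("c",(405,229),.036),("or",(438,241),.036),("loupe",(367,156),.036),("bottle",(406,154),.068),("timer",(220,161),.023),("head rear",(306,160),.058),("headfront",(302,220),.01),("tray",(228,223),.01)]:
    print(n,p2w(c,uv,z)[0])
o=ctrl.get_obs(); x=rot(o['eef_rot']).as_matrix()[:,0]; print("tool x yaw",np.degrees(np.arctan2(x[1],x[0])))
d,w=delta(o,[0.42,-0.23,.33],0.0);print(d,w)
w=rot(o['eef_rot']); print(w.as_matrix())
E
```

```text
c [ 0.4469 -0.1644  0.036 ]
c [ 0.5542 -0.2766  0.036 ]
c [ 0.4378 -0.3063  0.036 ]
or [ 0.3957 -0.4159  0.036 ]
loupe [ 0.6915 -0.1848  0.036 ]
bottle [ 0.6891 -0.3128  0.068 ]
timer [0.6857 0.328  0.023 ]
head rear [0.6767 0.0253 0.058 ]
headfront [0.4753 0.0439 0.01  ]
tray [0.4691 0.3011 0.01  ]
tool x yaw 160.13074465685503
[-0.4733 -0.6482 -0.0261] [-0.0009  0.0021  2.7948]
[[-0.9405  0.3399 -0.0009]
 [ 0.3399  0.9405 -0.0014]
 [ 0.0004 -0.0016 -1.    ]]
```

```bash
python3 - <<'E'
from h import *
np.set_printoptions(precision=4,suppress=True)
print(delta(ctrl.get_obs(),[0.45,-0.13,.33],np.pi))
E
```

```text
(array([-0.4675, -0.544 , -0.0263]), array([-0.0015, -0.0006, -0.3468]))
```

carry_out --steps '[-0.4675,-0.544,-0.026,0,0,-0.347,1,-0.4675,-0.544,-0.026,0,0,-0.347,1,-0.4675,-0.544,-0.026,0,0,-0.347,1,-0.4675,-0.544,-0.026,0,0,-0.347,1,-0.4675,-0.544,-0.026,0,0,-0.347,1,-0.4675,-0.544,-0.026,0,0,-0.347,1,-0.4675,-0.544,-0.026,0,0,-0.347,1,-0.4675,-0.544,-0.026,0,0,-0.347,1,-0.4675,-0.544,-0.026,0,0,-0.347,1,-0.4675,-0.544,-0.026,0,0,-0.347,1,-0.4675,-0.544,-0.026,0,0,-0.347,1,-0.4675,-0.544,-0.026,0,0,-0.347,1,-0.4675,-0.544,-0.026,0,0,-0.347,1,-0.4675,-0.544,-0.026,0,0,-0.347,1,-0.4675,-0.544,-0.026,0,0,-0.347,1,-0.4675,-0.544,-0.026,0,0,-0.347,1,-0.4675,-0.544,-0.026,0,0,-0.347,1,-0.4675,-0.544,-0.026,0,0,-0.347,1]'

```text
time_s: 1.9
eef_pos: [0.4497, -0.1285, 0.3295]
eef_rot: [-0.0, -0.001, 1.0, 0.0]
wrist_force: [-0.4, 1.1, 0.3]
opening: 1.003
grasp_force: 0.0
```

```bash
python3 - <<'E'
from h import *
import pickle
o=ctrl.get_obs(); im=ctrl.camera("wrist"); pickle.dump((o,im),open("w1.pkl","wb"))
print(o['time_s'],o['eef_pos'],o['q'],o['dq'].round(3) if hasattr(o['dq'],'round') else o['dq'])
cv2.imwrite("pics/w1.png",cv2.resize(im[:,:,::-1],(800,500)))
E
```

```text
1.9 [ 0.44973716 -0.12853601  0.32954169] [-5.33120118e-01 -8.85602130e-02  1.83490246e+00  2.81348527e-04
  1.39628233e+00 -2.10518463e+00] [ 0.012 -0.008 -0.002 -0.002 -0.003 -0.001]
```

View pics/w1.png

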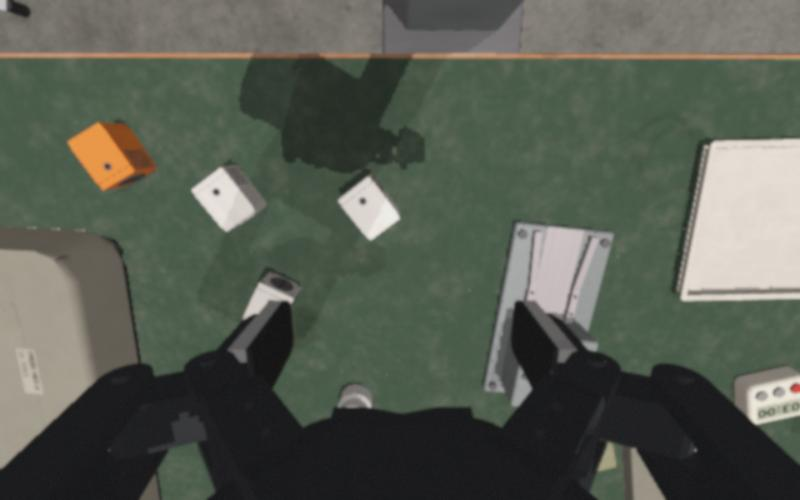

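The wrist view shows two chucks, near (228,197) and (368,207). The third, near (270,297), and the housing are partly hidden by the fingers. Moving further forward and to the left should clear them.

carry_out --steps '[-0.13,0.16,0,0,0,0,1,-0.13,0.16,0,0,0,0,1,-0.13,0.16,0,0,0,0,1,-0.13,0.16,0,0,0,0,1,-0.13,0.16,0,0,0,0,1,-0.13,0.16,0,0,0,0,1]'

```text
time_s: 2.55
eef_pos: [0.58, 0.0328, 0.3296]
eef_rot: [-0.0, -0.002, 1.0, 0.0]
wrist_force: [-0.1, -0.4, 0.4]
opening: 0.997
grasp_force: 0.0
```

```bash
python3 - <<'E'
from h import *
import pickle
o=ctrl.get_obs(); im=ctrl.camera("wrist"); pickle.dump((o,im),open("w2.pkl","wb"))
print(o['time_s'],o['eef_pos'],np.abs(o['dq']).max())
cv2.imwrite("pics/w2.png",cv2.resize(im[:,:,::-1],(800,500)))
E
```

```text
2.55 [0.57999751 0.03280536 0.32957908] 0.051672008860243375
```

View pics/w2.png

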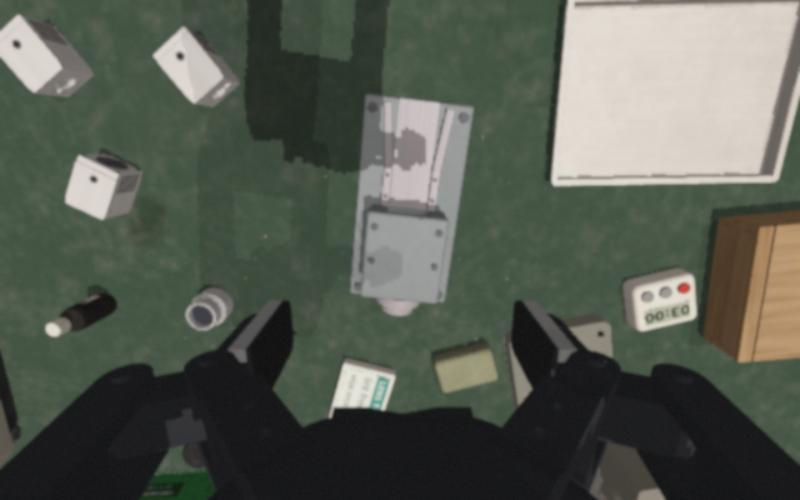

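```bash
python3 - <<'E'
from h import *
import pickle
a=pickle.load(open("w1.pkl","rb"))[1]; b=pickle.load(open("w2.pkl","rb"))[1]
def t(im,x,y,w,h,s): return cv2.resize(im[y:y+h,x:x+w],None,fx=s,fy=s,interpolation=cv2.INTER_CUBIC)
out=np.zeros((600,800,3),np.uint8)
out[:260,:260]=t(a,150,126,65,65,4); out[:260,265:525]=t(a,261,134,65,65,4); out[:260,530:790]=t(b,48,116,65,65,4)
h=t(b,275,70,105,190,3).transpose(1,0,2); print(h.shape); out[270:270+h.shape[0],:h.shape[1]]=h
cv2.imwrite("pics/m1.png",out[:,:,::-1])
E
```

```text
(315, 570, 3)
```

View pics/m1.png

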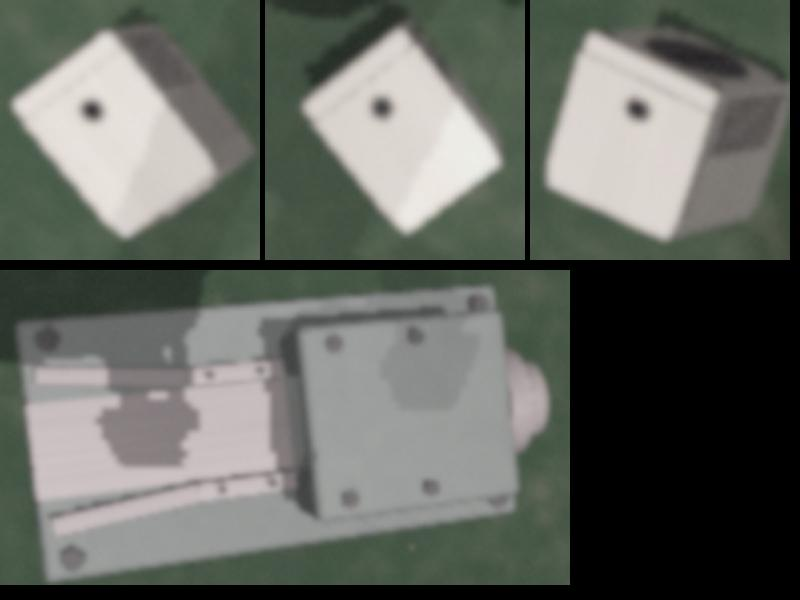

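```bash
cat > m.py <<'E'
from h import *
import pickle
from scipy.optimize import least_squares
o1=pickle.load(open("w1.pkl","rb"))[0]; o2=pickle.load(open("w2.pkl","rb"))[0]
c1,c2=cam("wrist",o1),cam("wrist",o2)
def fit(c,uv,mod,g):
    mod=np.array(mod,float); uv=np.array(uv,float)
    def P(s): ca,sa=np.cos(s[2]),np.sin(s[2]); return np.c_[s[0]+ca*mod[:,0]-sa*mod[:,1],s[1]+sa*mod[:,0]+ca*mod[:,1],mod[:,2]]
    r=least_squares(lambda s:(w2p(c,P(s))-uv).ravel(),g)
    print(r.x[:2].round(4),"yaw",np.degrees(r.x[2]).round(2),"res px",r.fun.round(1)); return r.x
def ck(o,pts,s=4): return [((x+.5)/s-.5+o[0],(y+.5)/s-.5+o[1]) for x,y in pts]
z=.036; F=-.026; B=.026
# order: front-right(y-), front-left(y+), rear-left, rear-right ; image right = +y
mod=[(F,-.02,z),(F,.02,z),(B,.02,z),(B,-.02,z)]
if __name__=="__main__":
    fit(c1,ck((150,126),[(11,103),(110,30),(218,178),(126,238)]),mod,[.44,-.3,.5])
    fit(c1,ck((261,134),[(36,106),(143,26),(237,164),(142,236)]),mod,[.44,-.16,.5])
    fit(c2,ck((48,116),[(62,30),(189,100),(137,241),(15,185)]),mod,[.55,-.28,-.3])
    hd=lambda pts:[(275+(r-270+.5)/3-.5,70+(q+.5)/3-.5) for q,r in pts]
    base=hd([(17,323),(490,287),(515,510),(47,580)]); roof=hd([(300,330),(500,314),(517,496),(318,518)])
    mb=[(-.11,-.055,.01),(.105,-.055,.01),(.105,.055,.01),(-.11,.055,.01)]
    mr=[(0,-.03925,.058),(.086,-.03925,.058),(.086,.03925,.058),(0,.03925,.058)]
    fit(c2,base,mb,[.57,.03,0]); fit(c2,roof,mr,[.57,.03,0]); fit(c2,base+roof,mb+mr,[.57,.03,0])
    tr=[(x*.8,y*.8) for x,y in [(553,185),(777,181)]]; print("tray far rim",p2w(c2,tr,.015))
E
python3 m.py
```

```text
[ 0.4392 -0.3057] yaw 33.12 res px [ 0.1  0.1  0.3  0.3  0.6 -1.2 -1.   0.8]
[ 0.4477 -0.1611] yaw 36.06 res px [ 0.4 -0.3 -0.7  0.5  0.9 -0.1 -0.6 -0.1]
[ 0.5589 -0.2735] yaw -29.07 res px [-0.3  0.5  0.4 -0.5  0.5  0.7 -0.5 -0.7]
[0.5818 0.0379] yaw -5.94 res px [-1.  -1.2 -1.3  1.8  0.8  1.2  1.5 -0.9]
[0.5802 0.038 ] yaw -5.08 res px [-1.6 -0.3 -0.9  0.5  0.6  0.2  2.  -0.1]
[0.581  0.0382] yaw -5.73 res px [-1.1 -1.8 -0.8  1.5  1.3  0.6  1.5 -1.8 -1.4  0.1 -1.5  0.7 -0.   1.
  2.1  0.9]
tray far rim [[0.55567361 0.18921459 0.015     ]
 [0.55042236 0.42081025 0.015     ]]
```

Fits are good to about 1 px. Chuck B is at (0.448, -0.161) with yaw 36°, chuck A at (0.439, -0.306) with yaw 33° and chuck C at (0.559, -0.274) with yaw -29°. The head is at (0.581, 0.038) with yaw about -5.7°. I'll pick B first.

carry_out --steps '[0.142,-0.201,0.17,0,0,-0.629,1,0.142,-0.201,0.17,0,0,-0.629,1,0.142,-0.201,0.17,0,0,-0.629,1,0.142,-0.201,0.17,0,0,-0.629,1,0.142,-0.201,0.17,0,0,-0.629,1,0.142,-0.201,0.17,0,0,-0.629,1,0.142,-0.201,0.17,0,0,-0.629,1,0.142,-0.201,0.17,0,0,-0.629,1,0.142,-0.201,0.21,0,0,-0.629,1,0.142,-0.201,0.235,0,0,-0.629,1,0.142,-0.201,0.2455,0,0,-0.629,1,0.142,-0.201,0.2455,0,0,-0.629,1,0.142,-0.201,0.2455,0,0,-0.629,0,0.142,-0.201,0.2455,0,0,-0.629,0,0.142,-0.201,0.2455,0,0,-0.629,0,0.142,-0.201,0.2455,0,0,-0.629,0,0.142,-0.201,0.2455,0,0,-0.629,0,0.142,-0.201,0.2455,0,0,-0.629,0,0.142,-0.201,0.2455,0,0,-0.629,0]'

```text
time_s: 4.5
eef_pos: [0.439, -0.1711, 0.0858]
eef_rot: [0.001, -0.309, 0.951, -0.001]
wrist_force: [-0.7, 1.8, 7.5]
opening: 0.457
grasp_force: 60.3
```

```bash
cat > d.py <<'E'
import numpy as np
np.set_printoptions(precision=4,suppress=True)
def dl(base,yaw,tgt,tyaw):
    a=np.radians(yaw); c,s=np.cos(a),np.sin(a); d=np.array(tgt)-base
    return np.r_[c*d[0]+s*d[1], s*d[0]-c*d[1], -d[2], -np.radians(tyaw-yaw)]
def head(x,y,z,H=(.581,.038,-5.7)):
    a=np.radians(H[2]); return np.array([H[0]+np.cos(a)*x-np.sin(a)*y,H[1]+np.sin(a)*x+np.cos(a)*y,z])
E
python3 - <<'E'
from d import *
b=[.438,-.171,.0845]
for z in (.17,.0975,.0955): print(dl(b,216,head(-.089,0,z),174.3))
E
```

```text
[-0.1721  0.1442 -0.0855  0.7278]
[-0.1721  0.1442 -0.013   0.7278]
[-0.1721  0.1442 -0.011   0.7278]
```

carry_out --steps '[0,0,-0.03,0,0,0,0,0,0,-0.0755,0,0,0,0,-0.172,0.144,-0.0855,0,0,0.728,0,-0.172,0.144,-0.0855,0,0,0.728,0,-0.172,0.144,-0.0855,0,0,0.728,0,-0.172,0.144,-0.0855,0,0,0.728,0,-0.172,0.144,-0.0855,0,0,0.728,0,-0.172,0.144,-0.0855,0,0,0.728,0,-0.172,0.144,-0.0855,0,0,0.728,0,-0.172,0.144,-0.045,0,0,0.728,0,-0.172,0.144,-0.025,0,0,0.728,0,-0.172,0.144,-0.018,0,0,0.728,0,-0.172,0.144,-0.018,0,0,0.728,0,-0.172,0.144,-0.018,0,0,0.728,0]'

```text
time_s: 5.9
eef_pos: [0.4933, 0.0462, 0.1034]
eef_rot: [0.001, 0.049, 0.999, -0.0]
wrist_force: [0.3, 0.2, -1.8]
opening: 0.459
grasp_force: 60.9
```

```bash
python3 - <<'E'
from h import *
import pickle
o=ctrl.get_obs(); im=ctrl.camera("wrist"); pickle.dump((o,im),open("w3.pkl","wb"))
print(o['time_s'],o['eef_pos'],o['wrist_force'],np.abs(o['dq']).max())
s=ctrl.camera("scene"); t=ctrl.camera("top")
f=lambda a,w,h:cv2.resize(a,(w,h),interpolation=cv2.INTER_CUBIC)
out=np.zeros((600,800,3),np.uint8); out[:320,:512]=f(im,512,320); out[320:600,:420]=f(s[150:290,220:430],420,280); out[320:600,420:800]=f(t[130:270,210:400],380,280)
cv2.imwrite("pics/m2.png",out[:,:,::-1])
E
```

```text
5.9 [0.49325548 0.04622657 0.10335014] [ 0.34976112  0.22500366 -1.75288863] 0.013594924437348131
```

View pics/m2.png

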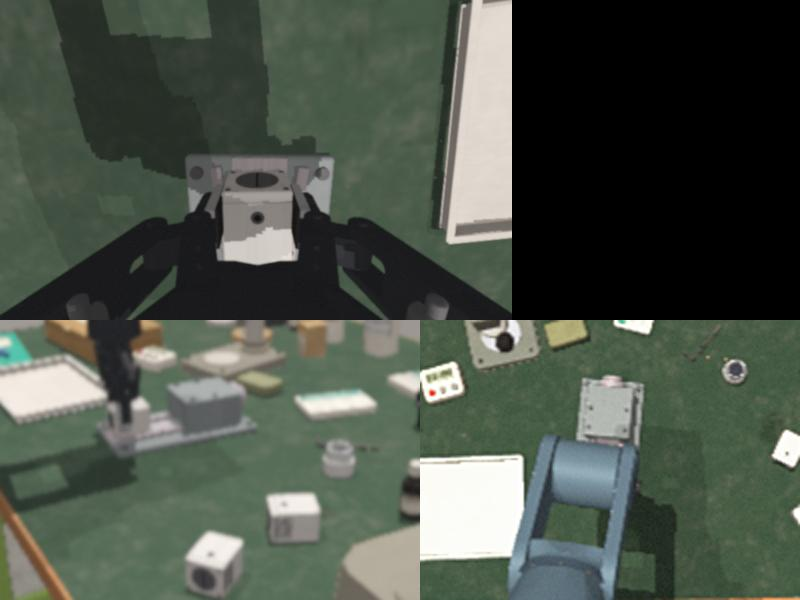

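The wrist view shows the chuck square over the bed between the strips, with the head's midline about 1–2 mm to the right (+y). I'll shift 1 mm, lower and slide slowly.

carry_out --steps '[0,0.001,0.004,0,0,0,0,0,0.001,0.0065,0,0,0,0,0,0.001,0.0065,0,0,0,0,-0.005,0.001,0.0065,0,0,0,0,-0.01,0.001,0.0065,0,0,0,0,-0.015,0.001,0.0065,0,0,0,0,-0.02,0.001,0.0065,0,0,0,0,-0.025,0.001,0.0065,0,0,0,0,-0.03,0.001,0.0065,0,0,0,0,-0.03,0.001,0.0065,0,0,0,0]'

```text
time_s: 7.05
eef_pos: [0.5235, 0.0447, 0.0959]
eef_rot: [0.001, 0.049, 0.999, -0.0]
wrist_force: [1.1, -1.5, -1.0]
opening: 0.456
grasp_force: 60.9
```

carry_out --steps '[-0.005,0,0,0,0,0,0,-0.01,0,0,0,0,0,0,-0.015,0,0,0,0,0,0,-0.02,0,0,0,0,0,0,-0.024,0,0,0,0,0,0,-0.028,0,0,0,0,0,0,-0.028,0,0,0,0,0,0]'

```text
time_s: 7.75
eef_pos: [0.5511, 0.0419, 0.0959]
eef_rot: [0.0, 0.049, 0.999, -0.0]
wrist_force: [0.1, -3.4, 1.2]
opening: 0.461
grasp_force: 61.2
```

carry_out --steps '[-0.003,-0.0007,0,0,0,0,0,-0.006,-0.0007,0,0,0,0,0,-0.009,-0.0007,0,0,0,0,0,-0.011,-0.0007,0,0,0,0,0,-0.013,-0.0007,0,0,0,0,0,-0.015,-0.0007,0,0,0,0,0,-0.015,-0.0007,0,0,0,0,0]'

```text
time_s: 8.45
eef_pos: [0.5654, 0.0401, 0.0959]
eef_rot: [0.0, 0.049, 0.999, 0.0]
wrist_force: [-1.5, 0.5, 0.8]
opening: 0.455
grasp_force: 61.4
```

carry_out --steps '[-0.001,0,0,0,0,0,0,-0.002,0,0,0,0,0,0,-0.003,0,0,0,0,0,0,-0.003,0,0,0,0,0,0]'

```text
time_s: 8.85
eef_pos: [0.5659, 0.0401, 0.0958]
eef_rot: [-0.003, 0.049, 0.999, 0.0]
wrist_force: [-12.9, 0.9, 12.4]
opening: 0.46
grasp_force: 62.6
```

```bash
python3 - <<'E'
from h import *
o=ctrl.get_obs(); im=ctrl.camera("wrist")
print(o['time_s'],o['eef_pos'],o['wrist_force'])
s=ctrl.camera("scene")
f=lambda a,w,h:cv2.resize(a,(w,h),interpolation=cv2.INTER_CUBIC)
out=np.zeros((600,800,3),np.uint8); out[:300,:800]=f(im[100:340,0:640],800,300); out[300:600,:800]=f(s[165:225,255:415],800,300)
cv2.imwrite("pics/m3.png",out[:,:,::-1])
E
```

```text
8.85 [0.56594318 0.0401033  0.09583664] [-12.90983386   0.89432509  12.38275477]
```

View pics/m3.png

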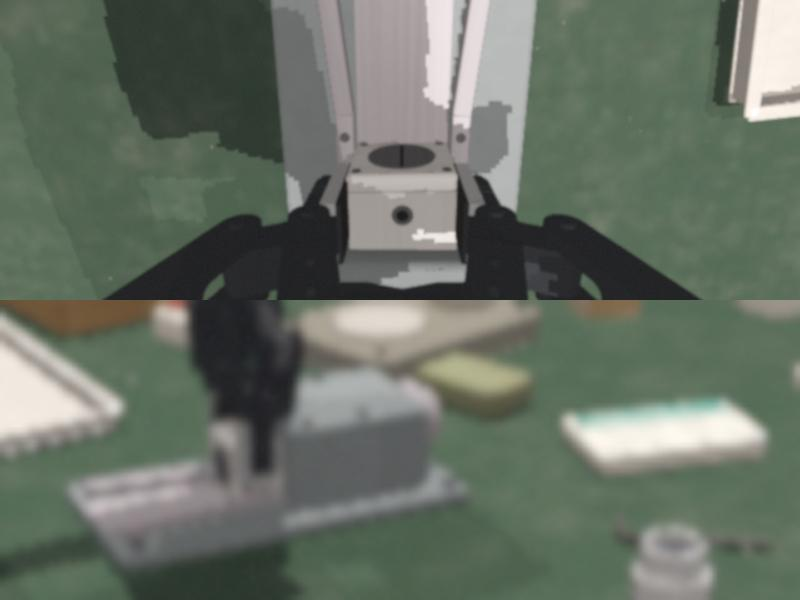

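The chuck is in the mouth and stopped at about 13 N. Its front top edge is at mosaic (402,175) and the housing roof edge at about (402,250). I'll check how far its front stands out.

```bash
python3 - <<'E'
from h import *
from d import head
o=ctrl.get_obs(); c=cam("wrist",o)
a=np.radians(-5.7); ex=np.array([np.cos(a),np.sin(a)])
for n,uv,z in [("front",(321.6,240),.046),("front lower",(321.6,213),.01),("roof",(321.6,300),.058)]:
    p=p2w(c,uv,z)[0]; print(n,p,(p[:2]-[.581,.038])@ex)
E
```

```text
front [0.5519 0.0408 0.046 ] -0.029202493538525044
front lower [0.5517 0.0409 0.01  ] -0.029413899345918888
roof [0.5737 0.0387 0.058 ] -0.007322013335390761
```

B stops dead with its front 30 mm out, so it does not match. I'll retract it and put it in the tray.

```bash
python3 - <<'E'
from d import *
b=head(-.013,.0003,.096); print(b)
for t in ([.441,.355,.17],[.441,.355,.0885],[.441,.355,.19]): print(dl(b,174.3,t,180))
E
```

```text
[0.5681 0.0396 0.096 ]
[ 0.1578  0.3012 -0.074  -0.0995]
[ 0.1578  0.3012  0.0075 -0.0995]
[ 0.1578  0.3012 -0.094  -0.0995]
```

carry_out --steps '[0.01,0,0,0,0,0,0,0.028,0,0,0,0,0,0,0.055,0,-0.001,0,0,0,0,0.06,0,-0.03,0,0,0,0,0.06,0,-0.074,0,0,0,0,0.158,0.301,-0.074,0,0,-0.1,0,0.158,0.301,-0.074,0,0,-0.1,0,0.158,0.301,-0.074,0,0,-0.1,0,0.158,0.301,-0.074,0,0,-0.1,0,0.158,0.301,-0.074,0,0,-0.1,0,0.158,0.301,-0.074,0,0,-0.1,0,0.158,0.301,-0.074,0,0,-0.1,0,0.158,0.301,-0.074,0,0,-0.1,0,0.158,0.301,-0.035,0,0,-0.1,0,0.158,0.301,-0.005,0,0,-0.1,0,0.158,0.301,0.0065,0,0,-0.1,0,0.158,0.301,0.0075,0,0,-0.1,0,0.158,0.301,0.0075,0,0,-0.1,0]'

```text
time_s: 10.75
eef_pos: [0.4413, 0.3538, 0.0886]
eef_rot: [0.0, 0.0, 1.0, -0.0]
wrist_force: [-0.7, -0.7, -1.0]
opening: 0.456
grasp_force: 62.0
```

carry_out --steps '[0,0,0,0,0,0,1,0,0,0,0,0,0,1,0,0,0,0,0,0,1,0,0,-0.04,0,0,0,1,0,0,-0.09,0,0,0,1,-0.1065,-0.622,-0.09,0,0,0.506,1,-0.1065,-0.622,-0.09,0,0,0.506,1,-0.1065,-0.622,-0.09,0,0,0.506,1,-0.1065,-0.622,-0.09,0,0,0.506,1,-0.1065,-0.622,-0.09,0,0,0.506,1,-0.1065,-0.622,-0.09,0,0,0.506,1,-0.1065,-0.622,-0.09,0,0,0.506,1,-0.1065,-0.622,-0.09,0,0,0.506,1,-0.1065,-0.622,-0.09,0,0,0.506,1,-0.1065,-0.622,-0.09,0,0,0.506,1,-0.1065,-0.622,-0.09,0,0,0.506,1,-0.1065,-0.622,-0.09,0,0,0.506,1,-0.1065,-0.622,-0.09,0,0,0.506,1,-0.1065,-0.622,-0.09,0,0,0.506,1,-0.1065,-0.622,-0.09,0,0,0.506,1]'

```text
time_s: 12.75
eef_pos: [0.5476, -0.2674, 0.1782]
eef_rot: [-0.0, 0.25, 0.968, 0.0]
wrist_force: [0.3, 1.1, -0.3]
opening: 1.0
grasp_force: 0.0
```

carry_out --steps '[0,0,0,0,0,0,1,0,0,0.045,0,0,0,1,0,0,0.08,0,0,0,1,0,0,0.094,0,0,0,1,0,0,0.094,0,0,0,1,0,0,0.094,0,0,0,0,0,0,0.094,0,0,0,0,0,0,0.094,0,0,0,0,0,0,0.094,0,0,0,0,0,0,0.094,0,0,0,0,0,0,0.094,0,0,0,0,0,0,0.094,0,0,0,0]'

```text
time_s: 13.95
eef_pos: [0.549, -0.2679, 0.0865]
eef_rot: [0.002, 0.25, 0.968, -0.001]
wrist_force: [-0.8, 0.7, 6.3]
opening: 0.453
grasp_force: 62.2
```

```bash
python3 - <<'E'
from d import *
b=[.5475,-.267,.0845]
print(dl(b,151,head(-.090,.0003,.17),174.3),dl(b,151,head(-.090,.0003,.096),174.3))
E
```

```text
[ 0.2013  0.2477 -0.0855 -0.4067] [ 0.2013  0.2477 -0.0115 -0.4067]
```

carry_out --steps '[0,0,-0.035,0,0,0,0,0,0,-0.0855,0,0,0,0,0.2013,0.2477,-0.0855,0,0,-0.407,0,0.2013,0.2477,-0.0855,0,0,-0.407,0,0.2013,0.2477,-0.0855,0,0,-0.407,0,0.2013,0.2477,-0.0855,0,0,-0.407,0,0.2013,0.2477,-0.0855,0,0,-0.407,0,0.2013,0.2477,-0.0855,0,0,-0.407,0,0.2013,0.2477,-0.0855,0,0,-0.407,0,0.2013,0.2477,-0.0855,0,0,-0.407,0,0.2013,0.2477,-0.0855,0,0,-0.407,0,0.2013,0.2477,-0.045,0,0,-0.407,0,0.2013,0.2477,-0.02,0,0,-0.407,0,0.2013,0.2477,-0.0115,0,0,-0.407,0,0.2013,0.2477,-0.0115,0,0,-0.407,0,0.2013,0.2477,-0.0115,0,0,-0.407,0]'

```text
time_s: 15.55
eef_pos: [0.4923, 0.0458, 0.0965]
eef_rot: [0.001, 0.05, 0.999, -0.0]
wrist_force: [0.3, 0.2, -1.5]
opening: 0.452
grasp_force: 62.3
```

carry_out --steps '[-0.005,0,0,0,0,0,0,-0.01,0,0,0,0,0,0,-0.015,0,0,0,0,0,0,-0.02,0,0,0,0,0,0,-0.025,0,0,0,0,0,0,-0.03,0,0,0,0,0,0,-0.034,0,0,0,0,0,0,-0.034,0,0,0,0,0,0]'

```text
time_s: 16.35
eef_pos: [0.5261, 0.0437, 0.096]
eef_rot: [0.0, 0.049, 0.999, -0.0]
wrist_force: [0.3, -0.5, 1.3]
opening: 0.456
grasp_force: 62.6
```

Sliding freely so far. I'll continue up to the decision point.

carry_out --steps '[-0.005,0,0,0,0,0,0,-0.01,0,0,0,0,0,0,-0.015,0,0,0,0,0,0,-0.02,0,0,0,0,0,0,-0.024,0,0,0,0,0,0,-0.028,0,0,0,0,0,0,-0.032,0,0,0,0,0,0,-0.035,0,0,0,0,0,0,-0.035,0,0,0,0,0,0]'

```text
time_s: 17.25
eef_pos: [0.561, 0.0402, 0.096]
eef_rot: [0.001, 0.049, 0.999, -0.0]
wrist_force: [0.7, -0.3, 1.5]
opening: 0.457
grasp_force: 62.8
```

carry_out --steps '[-0.002,0,0,0,0,0,0,-0.004,0,0,0,0,0,0,-0.006,0,0,0,0,0,0,-0.008,0,0,0,0,0,0,-0.008,0,0,0,0,0,0]'

```text
time_s: 17.75
eef_pos: [0.5685, 0.0396, 0.096]
eef_rot: [0.0, 0.049, 0.999, -0.0]
wrist_force: [-1.5, 0.6, 4.5]
opening: 0.453
grasp_force: 64.0
```

```bash
python3 - <<'E'
from h import *
o=ctrl.get_obs(); im=ctrl.camera("wrist"); c=cam("wrist",o)
a=np.radians(-5.7); ex=np.array([np.cos(a),np.sin(a)])
im4=cv2.resize(im[190:310,240:400],None,fx=5,fy=5,interpolation=cv2.INTER_CUBIC)
for x in (-.034,-.032,-.030,-.028,-.026,-.024,-.022): 
    p=np.array([.581,.038])+x*ex; print(x,w2p(c,[p[0],p[1],.046])[0].round(1),(w2p(c,[p[0],p[1],.046])[0]-[240,190])*5)
cv2.imwrite("pics/m4.png",im4[:,:,::-1])
E
```

```text
-0.034 [322.4 223.5] [411.88472247 167.7184464 ]
-0.032 [322.4 227.9] [411.82178503 189.28109252]
-0.03 [322.4 232.1] [411.75937496 210.66305643]
-0.028 [322.3 236.4] [411.69748568 231.86659968]
-0.026 [322.3 240.6] [411.63611068 252.89394622]
-0.024 [322.3 244.7] [411.57524358 273.74728319]
-0.022 [322.3 248.9] [411.51487811 294.42876169]
```

View pics/m4.png

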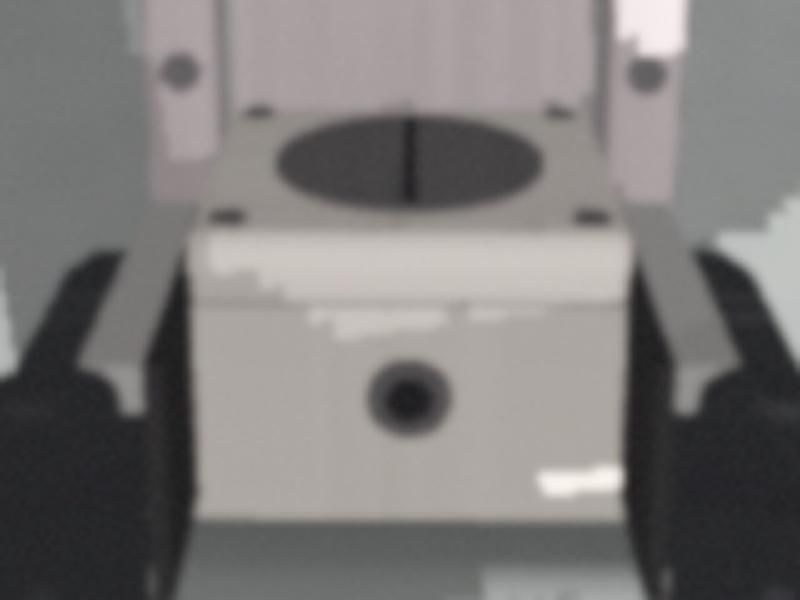

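The front top edge is at (410,233), which puts the front about 28 mm out. That is inconclusive, so I'll go a little further gently.

carry_out --steps '[-0.001,0,0,0,0,0,0,-0.0015,0,0,0,0,0,0,-0.0015,0,0,0,0,0,0]'

```text
time_s: 18.1
eef_pos: [0.5687, 0.0395, 0.096]
eef_rot: [-0.001, 0.049, 0.999, -0.0]
wrist_force: [-8.0, -0.1, 9.0]
opening: 0.453
grasp_force: 67.3
```

carry_out --steps '[0.0015,0,0,0,0,0,0,0.0015,0,0,0,0,0,0.6,0.004,0,0,0,0,0,0.6,0.0075,0,0,0,0,0,0.6,0.0075,0,0,0,0,0,0,0.0075,0,0,0,0,0,0,0.0075,0,0,0,0,0,0,0.0075,0,0,0,0,0,0,0.006,0,0,0,0,0,0,0.0045,0,0,0,0,0,0,0.0045,0,0,0,0,0,0]'

```text
time_s: 19.2
eef_pos: [0.5655, 0.0398, 0.0958]
eef_rot: [0.0, 0.049, 0.999, -0.0]
wrist_force: [-0.2, -1.0, -0.7]
opening: 0.457
grasp_force: 61.1
```

carry_out --steps '[-0.0015,0,0,0,0,0,0,-0.003,0,0,0,0,0,0,-0.003,0,0,0,0,0,0]'

```text
time_s: 19.5
eef_pos: [0.5684, 0.0395, 0.0958]
eef_rot: [0.0, 0.049, 0.999, -0.0]
wrist_force: [0.2, 0.7, -0.8]
opening: 0.454
grasp_force: 61.1
```

C slid 6 mm past freely with no force, so it fits; the fingers had been touching the housing. I'll release, back off, shut the fingers and push the front.

carry_out --steps '[0,0,0,0,0,0,0.6,0,0,0,0,0,0,0.6,0,0,0,0,0,0,0.6,0.015,0,0,0,0,0,0.6,0.037,0,0,0,0,0,0.6,0.037,0,0.003,0,0,0,0,0.037,0,0.005,0,0,0,0,0.037,0,0.005,0,0,0,0,0.037,0,0.005,0,0,0,0,0.037,0,0.005,0,0,0,0,0.037,0,0.005,0,0,0,0]'

```text
time_s: 20.6
eef_pos: [0.5317, 0.0432, 0.0909]
eef_rot: [0.0, 0.049, 0.999, -0.0]
wrist_force: [-0.6, -0.2, 0.0]
opening: 0.001
grasp_force: 0.0
```

carry_out --steps '[-0.005,0,0,0,0,0,0,-0.01,0,0,0,0,0,0,-0.014,0,0,0,0,0,0,-0.018,0,0,0,0,0,0,-0.022,0,0,0,0,0,0,-0.026,0,0,0,0,0,0,-0.03,0,0,0,0,0,0,-0.03,0,0,0,0,0,0]'

```text
time_s: 21.4
eef_pos: [0.5618, 0.0402, 0.091]
eef_rot: [0.0, 0.049, 0.999, -0.0]
wrist_force: [-0.1, 0.4, -0.7]
opening: -0.002
grasp_force: 0.0
```

carry_out --steps '[-0.002,0,0,0,0,0,0,-0.004,0,0,0,0,0,0,-0.005,0,0,0,0,0,0,-0.006,0,0,0,0,0,0,-0.007,0,0,0,0,0,0,-0.007,0,0,0,0,0,0]'

```text
time_s: 22.0
eef_pos: [0.5676, 0.0397, 0.0907]
eef_rot: [-0.001, 0.049, 0.999, 0.0]
wrist_force: [-3.0, -0.5, 1.0]
opening: 0.0
grasp_force: 0.1
```

carry_out --steps '[-0.001,0,0,0,0,0,0,-0.002,0,0,0,0,0,0,-0.002,0,0,0,0,0,0]'

```text
time_s: 22.3
eef_pos: [0.5679, 0.0398, 0.09]
eef_rot: [-0.003, 0.049, 0.999, 0.0]
wrist_force: [-9.3, 0.4, 4.9]
opening: 0.001
grasp_force: 0.0
```

It stopped with the force rising at TCP -13 mm, which puts the front 2 mm out, so the chuck is home. Next I'll collect A.

```bash
python3 - <<'E'
from d import *
b=head(-.011,.0003,.091)
print(dl(b,174.3,[.4283,-.3128,.17],213),dl(b,174.3,[.4283,-.3128,.0845],213))
b=[.4283,-.3128,.0845]
print(dl(b,213,[.441,.25,.19],180),dl(b,213,[.441,.25,.0885],180))
E
```

```text
[ 0.1061 -0.3645 -0.079  -0.6754] [ 0.1061 -0.3645  0.0065 -0.6754]
[-0.3172  0.4651 -0.1055  0.576 ] [-0.3172  0.4651 -0.004   0.576 ]
```

carry_out --steps '[0.01,0,0,0,0,0,0,0.02,0,-0.03,0,0,0,0,0.02,0,-0.079,0,0,0,0.5,0.106,-0.3645,-0.079,0,0,-0.675,1,0.106,-0.3645,-0.079,0,0,-0.675,1,0.106,-0.3645,-0.079,0,0,-0.675,1,0.106,-0.3645,-0.079,0,0,-0.675,1,0.106,-0.3645,-0.079,0,0,-0.675,1,0.106,-0.3645,-0.079,0,0,-0.675,1,0.106,-0.3645,-0.079,0,0,-0.675,1,0.106,-0.3645,-0.079,0,0,-0.675,1,0.106,-0.3645,-0.079,0,0,-0.675,1,0.106,-0.3645,-0.079,0,0,-0.675,1,0.106,-0.3645,-0.079,0,0,-0.675,1]'

```text
time_s: 23.7
eef_pos: [0.4292, -0.3121, 0.1698]
eef_rot: [0.0, -0.285, 0.959, 0.0]
wrist_force: [-0.7, 0.1, 0.8]
opening: 1.0
grasp_force: 0.0
```

carry_out --steps '[0,0,0.04,0,0,0,1,0,0,0.075,0,0,0,1,0,0,0.0855,0,0,0,1,0,0,0.0855,0,0,0,1,0,0,0.0855,0,0,0,0,0,0,0.0855,0,0,0,0,0,0,0.0855,0,0,0,0,0,0,0.0855,0,0,0,0,0,0,0.0855,0,0,0,0,0,0,0.0855,0,0,0,0,0,0,0.0855,0,0,0,0]'

```text
time_s: 24.8
eef_pos: [0.4299, -0.3138, 0.0862]
eef_rot: [0.001, -0.285, 0.959, -0.001]
wrist_force: [-0.4, 0.7, 6.2]
opening: 0.456
grasp_force: 60.9
```

carry_out --steps '[0,0,-0.04,0,0,0,0,0,0,-0.09,0,0,0,0,-0.317,0.465,-0.105,0,0,0.576,0,-0.317,0.465,-0.105,0,0,0.576,0,-0.317,0.465,-0.105,0,0,0.576,0,-0.317,0.465,-0.105,0,0,0.576,0,-0.317,0.465,-0.105,0,0,0.576,0,-0.317,0.465,-0.105,0,0,0.576,0,-0.317,0.465,-0.105,0,0,0.576,0,-0.317,0.465,-0.105,0,0,0.576,0,-0.317,0.465,-0.105,0,0,0.576,0,-0.317,0.465,-0.105,0,0,0.576,0,-0.317,0.465,-0.105,0,0,0.576,0,-0.317,0.465,-0.105,0,0,0.576,0,-0.317,0.465,-0.105,0,0,0.576,0,-0.317,0.465,-0.105,0,0,0.576,0]'

```text
time_s: 26.4
eef_pos: [0.4407, 0.2498, 0.1896]
eef_rot: [0.0, -0.001, 1.0, -0.0]
wrist_force: [0.3, 0.1, -0.9]
opening: 0.455
grasp_force: 61.0
```

carry_out --steps '[0,0,0.05,0,0,0,0,0,0,0.088,0,0,0,0,0,0,0.1,0,0,0,0,0,0,0.101,0,0,0,0,0,0,0.101,0,0,0,0,0,0,0.101,0,0,0,0.8,0,0,0.101,0,0,0,0.8,0,0,0.101,0,0,0,0.8,0,0,0.06,0,0,0,0.8,0,0,0.01,0,0,0,0.8,0.02,0,-0.04,0,0,0,0.8,0.1,0,-0.1,0,0,0,0.8,0.1,0,-0.14,0,0,0,0.8,0.1,0,-0.14,0,0,0,0.8,0.1,0,-0.14,0,0,0,0.8]'

```text
time_s: 27.9
eef_pos: [0.341, 0.2505, 0.3345]
eef_rot: [0.004, -0.001, 1.0, 0.002]
wrist_force: [0.7, 0.1, 0.1]
opening: 0.801
grasp_force: 0.0
```

```bash
python3 - <<'E'
from h import *
o=ctrl.get_obs(); print(o['time_s'],o['eef_pos'],o['wrist_force'],np.abs(o['dq']).max())
t=ctrl.camera("top"); s=ctrl.camera("scene")
f=lambda a,w,h:cv2.resize(a,(w,h),interpolation=cv2.INTER_CUBIC)
out=np.zeros((600,800,3),np.uint8); out[:300,:800]=f(t[145:255,180:460],800,300); out[300:,:800]=f(s[150:240,190:430],800,300)
cv2.imwrite("pics/m5.png",out[:,:,::-1])
E
```

```text
27.9 [0.34095476 0.25046622 0.33451913] [0.68225609 0.09978097 0.05351226] 0.08058750815419806
```

View pics/m5.png

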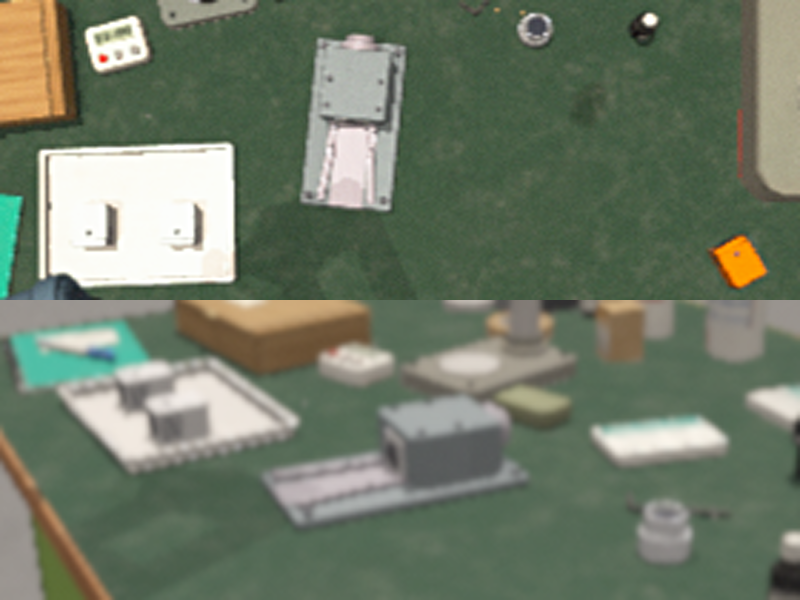

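Both spare chucks lie flat in the tray, at (98,225) and (183,225). The third is flush in the housing mouth at about (355,125), and the bystanders are untouched. Handing in.

```bash
python3 -c "
from bench import ctrl
print(ctrl.hand_in())"
```

```text
the job is handed in; nothing more can be done
None
```

The job is handed in at about 28 s: the matching chuck is pushed fully home in the housing, the other two lie flat and right way up in the steel tray, and the loupe, timer and oil bottle were not touched.

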